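# Seat the sample cassette and reset the interlock with the two-key chord

## Task

With the fingertips, push the blue sample cassette along its bay until it is fully home against the stop, without picking it up. Then press the two yellow reset keys of the console down fully, both together, hold them down for three seconds, and let go. Press no blue or green key, and leave the bottle, the beaker and the jar where they stand.

Things in the scene. Friction and masses are not known exactly. Their poses are not given: they have to be found in the camera images.
- console: white and grey interlock console fixed to the bench, origin on the bench surface; x from its front to its back, y to its left, z up. Right part (y -162 to 52 mm, x -100 to 100 mm): key deck, top at z = 45 mm (key tops 73 mm), with a yellow, a blue and a green pair of keys in three places side by side, 60 mm apart, swapped from run to run. Left part: the sample bay
- bay_stop (a point): foot of the grey stop block at the back of the sample bay, mid-way across, on the bay floor 10 mm above the bench; axes as the console's. The bay is an open channel from here 195 mm towards the front (-x), 84 mm wide inside. Its left guide rises 20 mm above its floor, its right one 20 mm, then 35 mm over the rear 140 mm; the block 50 mm
- cassette_mid (a point): centre of the loose blue sample cassette, 90 mm (x) by 80 (y) by 40 (z), 0.2 to 0.45 kg, six white vial caps standing 10 mm out of its top. It stands in the bay part-way out to the front, this point 30 mm above the bench, and slides along the console's x with a push of under 4 N. Axes as the console's. Fully home its back touches the stop block: this point is then 45 mm in front of it
- yellow_near_top (a point): centre of the top of the yellow key nearer the console's front; 73 mm above the bench when up (12 mm proud of its black collar, 46 mm across); moves down with the key
- yellow_far_top (a point): centre of the top of the yellow key nearer the console's back, 60 mm from the other along the console's x; 73 mm above the bench when up (12 mm proud of its black collar, 46 mm across); moves down with the key
- yellow_near (a joint): yellow key nearer the front, sprung push key, round cap 30 mm across: 0 when up, 0.008 when fully down, grows as it is pressed; it springs back by itself, it starts to move at about 1.2 N and 4 N holds it fully down
- yellow_far (a joint): yellow key nearer the back, sprung push key, round cap 30 mm across: 0 when up, 0.008 when fully down, grows as it is pressed; it springs back by itself, it starts to move at about 1.2 N and 4 N holds it fully down
- blue_near (a joint): blue key nearer the front, alike but not to be pressed: 0 when up, 0.008 when fully down
- blue_far (a joint): blue key nearer the back, alike but not to be pressed: 0 when up, 0.008 when fully down
- green_near (a joint): green key nearer the front, alike but not to be pressed: 0 when up, 0.008 when fully down
- green_far (a joint): green key nearer the back, alike but not to be pressed: 0 when up, 0.008 when fully down
- amber_bottle: closed brown glass bottle with white cap, 44 mm across, 85 mm tall, standing near the front of the console; origin at the centre of its underside
- beaker: empty clear glass beaker, 60 mm across, 75 mm tall, standing left of the console; origin at the centre of its underside
- jar: small clear jar with pale label and red cap, 50 mm across, 55 mm tall, standing right of the console; origin at the centre of its underside
- cassette: the same cassette; origin at the centre of its underside
Things that resemble listed ones, but are neither listed nor needed, are in the scene too. Several things look just like the jar: the one meant starts farthest to the robot's left. Of the things that look like the cassette, the smaller one is meant.

How it is judged (in metres and radians):
On the way, in this order (a step that is already met when the one before it is completed fails the run):
1. the cassette is home against the stop (x of cassette_mid in the frame of console between -0.01 and -0.002 m and y of cassette_mid in the frame of console between 0.096 and 0.117 m and z of cassette_mid in the frame of console below 0.036 m), for 0.2 s.
2. both yellow keys are down together for the three seconds (2.7 s is enough), the cassette still home (all of step 1 and value of joint each of yellow_near, yellow_far above 0.005 m), for 2.7 s.
At the end, for the whole second after the job is handed in: The cassette lies in its bay within 5 mm of the stop, at rest; all keys are up again (within 1.5 mm); the bottle, beaker and jar stand upright within 25 mm of where they were (all of step 1 and linear speed of cassette below 0.02 m/s and value of joint each of yellow_near, yellow_far, blue_near, blue_far, green_near, green_far below 0.0015 m and distance of each of amber_bottle, beaker, jar from where it was at the start of the episode below 0.025 m and angle between each of amber_bottle, beaker, jar's own z axis and vertical below 0.2 rad); the robot touches nothing.
It fails at once if the cassette is lifted (its centre more than 12 mm above where it slides) or tipped by more than 0.2 rad (z of cassette_mid in the frame of console above 0.042 m or angle between cassette_mid's own z axis and vertical above 0.2 rad).
It fails at once if a yellow key is pressed (4 mm) before the cassette is home (not (x of cassette_mid in the frame of console between -0.01 and -0.002 m and y of cassette_mid in the frame of console between 0.096 and 0.117 m and z of cassette_mid in the frame of console below 0.036 m) and value of joint any of yellow_near, yellow_far above 0.004 m).
It fails at once if one yellow key is pressed alone: 6 mm down while the other is still up ((value of joint yellow_near above 0.006 m and value of joint yellow_far below 0.0015 m) or (value of joint yellow_far above 0.006 m and value of joint yellow_near below 0.0015 m)).
It fails at once if a blue or green key is pressed (3 mm) (value of joint any of blue_near, blue_far, green_near, green_far above 0.003 m).
It fails at once if the bottle, beaker or jar is shifted by 25 mm, lifted or knocked over (distance of any of amber_bottle, beaker, jar from where it was at the start of the episode above 0.025 m or angle between any of amber_bottle, beaker, jar's own z axis and vertical above 0.3 rad).
It also fails if it takes over 58 s, if anything falls off the work surface, if the arm or the gripper's body presses on something with over 40 N, if the wrist force passes 120 N, or if a joint passes its speed limit or range.

## Robot

A 6-joint arm with a two-finger parallel gripper is mounted at the origin on the work surface. World frame = base frame: x ahead of the robot, y to its left, z up, the work surface at z = 0. Lengths are in m, angles in degrees, forces in N, time in s.
With the tool pointing down it reaches from about 0.35 to 0.875 m from the base axis. Payload 4.2 kg.
Tool frame: the origin (TCP) lies midway between the tips of the shut fingers; the grasp point (between the pads) lies 19 mm behind it; y points along the fingers, z is the direction in which the jaws open and shut, and the axes are right-handed (so a half turn about y gives the same grasp; the last joint's range is limited). The gripper opens to 87 mm and grips with 3 to 60 N. Pads are 19 mm wide; open, the fingers measure 117 mm over their backs; the gripper's body (75 mm by 190 mm) begins 51 mm behind the grasp point.
Start: joints at [79.274, 22.042, 0.453, 0, -68.411, -14.817], TCP at [0.269, 0.564, 0.223] pointing down, gripper open.
Joint ranges: [-179.83, 179.83], [-69.29, 118.12], [-61.27, 80.66], [-181.25, 117.63], [-171.15, -9.14], [-177.46, 177.46]. Speed limits (degrees/s): [159.86, 159.86, 180, 180, 180, 180].

## Interface

Orientations are given as [roll, pitch, yaw] about the fixed x, y, z axes, in that order (R = Rz(yaw) Ry(pitch) Rx(roll)).
In Python, from workcell import env gives the robot as it stands. The module is installed in compiled form; this text tells all that it offers. Calls block until the motion is done:
- env.goto(position, orientation): joint-space move of the TCP to a pose.
- env.move_straight(position, rotation=None, rate=0.15, force_limit=None): straight line of the TCP; rotation=None keeps the orientation; rate is the mean speed in m/s. With force_limit (N) it stops when the force on the tool has changed by that much, and returns True; else False.
- env.set_joints(angles): joint-space move.
- env.gripper_to(opening, grasp_force=None): opening from 0.0 (shut) to 1.0 (fully open); grasp_force is the grip in N (None keeps the last); returns when the fingers have stopped.
- env.dwell(seconds).
- env.inverse_kinematics(position, orientation): joint angles nearest the present ones, or None.
- env.read_state(): the state.
- env.grab_frame(name): name is "scene" or "top" or "wrist"; returns a dict with "image" (384x512x3 uint8, blue, green, red), "fx", "fy", "cx", "cy" (pixels), "D" ([k1, k2, p1, p2, k3] as OpenCV has them; the pictures are not rectified), "position" and "orientation" of the camera in the world. Camera axes: x right, y up, looking along -z (the intrinsics and any distortion apply to the point x, -y, -z); pixel columns grow to the right and rows downward; lengths in m; the calibration is good to about 2 mm. A picture is of the moment at which its call begins. There is no depth.
A pose or a line that the arm cannot do raises env.Unreachable and nothing moves.
- env.close_job(): hands the job in, once; it reports no verdict.
Trained networks look in a picture, given as the dict that the camera call returned (one of the last four; its "shot" number tells which), for a name from the list of things; names that differ only in an ending like _2 or _b are one class to them, and where a whole thing is asked for, a point or a joint stands for the part that bears it (a point fixed in the world has none). Each returns a list of dicts, best first, with "score" (0 to 1); they miss things now and then, are a little off and sometimes report something else, mostly with a low value. They report only what shows in the picture. A call takes as long as a camera call. They do not tell look-alikes from the thing itself.
- env.search_frame(picture, thing): "xyz" ([x, y, z] in m, in world coordinates, good to about 4 mm: the middle of the surface that is visible of it).
- env.trace(picture, thing): "mask" (384x512 bool, what is visible of it).
The state is a dict: "clock": time; "joint_positions": joint angles; "qvel": joint speeds; "joint_torque": joint torques, N m; "position": TCP position; "tool_rot": TCP orientation; "force": force on the tool from outside, world axes, zero at the start; "wrist_torque": the same for the moment, N m; "opening": opening from 0.0 (shut) to 1.0 (fully open).
Only numpy, scipy, OpenCV 4.12 (cv2) and the standard library are available. Lean on these libraries where they do the work, as an engineer would, in place of code of your own. Each camera call takes 0.05 s, during which the arm holds its last target. There are 200 camera calls.

## Working session

There is one attempt and no reset: what is moved stays moved. The work goes in short steps, each a Python script; the robot and the scene stay as the last script left them, time stands still between calls to the robot, and variables do not carry over. Pictures are saved under pics/ and viewed, about 8 in all and at most 12, crops included, and the job is handed in when it is done.

```bash
mkdir -p pics
python3 - <<'E'
from workcell import env
import cv2,numpy as np
s=env.read_state();print(s['clock'],s['position'],s['tool_rot'],s['opening'])
for n in('scene','top'):
    p=env.grab_frame(n);cv2.imwrite(f'pics/{n}0.png',p['image'])
    print(n,p['position'],p['orientation'],p['fx'],p['D'])
    for t in('cassette','console','yellow_near_top','blue_near','green_near','amber_bottle','beaker','jar','bay_stop'):
        try:
            for d in env.search_frame(p,t)[:5]:print(t,np.round(d['xyz'],3),round(d['score'],2))
        except Exception as e:print(t,e)
print(env.read_state()['clock'])
E
```

```text
0.0 [0.26920129 0.56336235 0.22145747] [-8.98728190e+01  4.86706547e-03  1.54447493e+02] 0.9973172636804225
scene [1.37750804 0.39061786 0.75465386] [ 55.15934908  -1.07990505 115.62852793] 494.27502330266105 [-0.12212788  0.          0.          0.          0.        ]
cassette [0.347 0.225 0.055] 0.89
cassette [0.53  0.078 0.054] 0.67
console [0.67  0.019 0.044] 0.71
yellow_near_top [0.67  0.02  0.043] 0.52
yellow_near_top [0.531 0.078 0.052] 0.52
yellow_near_top [ 0.556 -0.019  0.076] 0.42
green_near [ 0.568 -0.08   0.071] 0.51
amber_bottle [ 0.453 -0.052  0.051] 0.73
beaker [0.53  0.201 0.051] 0.86
beaker [0.529 0.077 0.052] 0.29
jar [ 0.518 -0.349  0.036] 0.76
jar [ 0.602 -0.358  0.038] 0.74
jar [ 0.588 -0.253  0.038] 0.72
jar [0.532 0.08  0.054] 0.18
bay_stop [0.664 0.016 0.047] 0.68
bay_stop [ 0.566 -0.079  0.072] 0.42
top [ 0.31836845 -0.03270774  1.04470624] [  9.03805999   0.37521028 -88.57740684] 380.8669617141983 [-0.06069021  0.          0.          0.          0.        ]
cassette [0.497 0.074 0.05 ] 0.93
cassette [0.306 0.212 0.055] 0.72
console [0.602 0.018 0.048] 0.59
yellow_near_top [ 0.551 -0.022  0.074] 0.61
blue_near [ 0.568 -0.136  0.07 ] 0.52
blue_near [0.497 0.07  0.051] 0.37
amber_bottle [ 0.441 -0.062  0.056] 0.56
beaker [0.519 0.206 0.042] 0.76
jar [ 0.502 -0.347  0.057] 0.87
jar [ 0.583 -0.357  0.057] 0.8
jar [ 0.562 -0.261  0.057] 0.77
bay_stop [0.602 0.015 0.045] 0.91
bay_stop [ 0.629 -0.126  0.075] 0.41
1.0
```

```bash
python3 -c "
import cv2,numpy as np
a=cv2.imread('pics/scene0.png');b=cv2.imread('pics/top0.png')
cv2.imwrite('pics/t.png',cv2.resize(b,(800,600)));"
```

```text
(no output)
```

View pics/t.png

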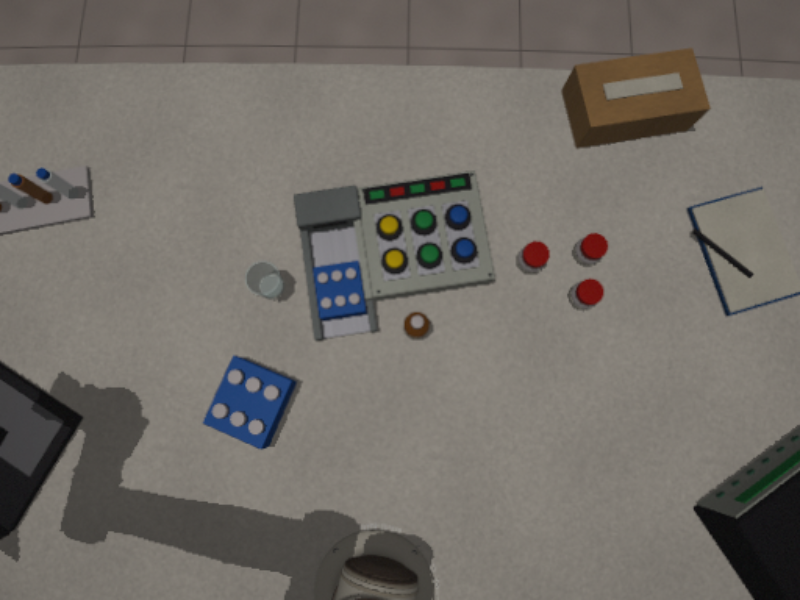

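View pics/scene0.png

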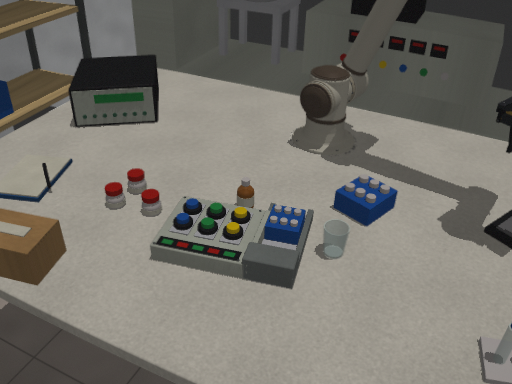

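The top view shows the bay cassette at about (340,290), and yellow is the key column next to the bay, at (389,226) and (395,260). The larger blue block at (250,400) is the decoy. The scene view agrees. Next I'll fit the console pose from the key centroids.

```bash
cat > h.py <<'E'
from workcell import env
import cv2,numpy as np
from scipy.spatial.transform import Rotation as R
def ray(p,uv):
    K=np.array([[p['fx'],0,p['cx']],[0,p['fy'],p['cy']],[0,0,1]])
    n=cv2.undistortPoints(np.array(uv,float).reshape(-1,1,2),K,np.array(p['D'])).reshape(-1,2)
    return R.from_euler('xyz',p['orientation'],degrees=True).apply(np.c_[n[:,0],-n[:,1],-np.ones(len(n))])
def on_z(p,uv,z):
    d=ray(p,uv);c=np.array(p['position']);return c+d*((z-c[2])/d[:,2])[:,None]
HS={'yellow':(18,38),'green':(45,85),'blue':(100,130)}
def blobs(p,col,amin=12):
    h=cv2.cvtColor(p['image'],cv2.COLOR_BGR2HSV);a,b=HS[col]
    m=cv2.inRange(h,(a,110,50),(b,255,255))
    n,l,s,c=cv2.connectedComponentsWithStats(m)
    return [(s[i,4],c[i]) for i in range(1,n) if s[i,4]>=amin],l
E
python3 - <<'E'
from h import *
for n in('top','scene'):
    p=env.grab_frame(n)
    for c in HS:
        for a,uv in blobs(p,c)[0]:
            q=on_z(p,[uv],.073)[0]
            if .35<q[0]<.8 and -.3<q[1]<.3: print(n,c,a,uv.round(1),q.round(4))
    for d in env.trace(p,'cassette')[:2]:
        m=d['mask'];ys,xs=np.nonzero(m);print('cass',d['score'],m.sum(),xs.mean(),ys.mean(),on_z(p,[[xs.mean(),ys.mean()]],.05))
E
```

```text
top yellow 120 [248.6 143.6] [ 0.6103 -0.0099  0.073 ]
top yellow 121 [252.  165.4] [ 0.5514 -0.0205  0.073 ]
top green 49 [292.6 116.4] [ 0.6888 -0.1257  0.073 ]
top green 50 [266.8 120.1] [ 0.6765 -0.0568  0.073 ]
top green 52 [240.7 124. ] [0.664  0.0124 0.073 ]
top green 102 [270.9 140.1] [ 0.6212 -0.0687  0.073 ]
top green 107 [274.5 161.9] [ 0.5621 -0.0792  0.073 ]
top blue 106 [293.  136.9] [ 0.6316 -0.1273  0.073 ]
top blue 110 [297.  158.4] [ 0.5732 -0.1381  0.073 ]
top blue 751 [217.  186.3] [0.4937 0.069  0.073 ]
cass 0.96 1039 217.5255052935515 186.29836381135706 [[0.49787645 0.07001244 0.05      ]]
cass 0.76 2186 159.59835315645014 257.0448307410796 [[0.30794567 0.21353213 0.05      ]]
scene yellow 127 [240.1 212.1] [ 0.562  -0.0182  0.073 ]
scene yellow 141 [232.7 227.5] [ 0.6203 -0.007   0.073 ]
scene green 111 [215.7 207.7] [ 0.5726 -0.0763  0.073 ]
scene green 123 [207.2 222.7] [ 0.6309 -0.0657  0.073 ]
scene green 55 [166.9 241.2] [ 0.7255 -0.1101  0.073 ]
scene green 55 [197.5 247.5] [ 0.7133 -0.0417  0.073 ]
scene green 57 [228.9 253.6] [0.7007 0.026  0.073 ]
scene blue 1593 [363.9 202.4] [0.3925 0.2289 0.073 ]
scene blue 114 [191.9 203.5] [ 0.5836 -0.1343  0.073 ]
scene blue 944 [284.1 226.9] [0.5667 0.0936 0.073 ]
scene blue 125 [182.5 218. ] [ 0.6414 -0.124   0.073 ]
cass 0.97 2112 364.9067234848485 199.10132575757575 [[0.34432159 0.22192465 0.05      ]]
cass 0.75 145 232.62758620689655 227.37241379310345 [[ 0.59435401 -0.02077813  0.05      ]]
```

Run:
```python
from h import *
c=10.2
for yaw in(c+90,c-90):
    q=env.inverse_kinematics([.53,.03,.28],[-90,0,yaw]);print(yaw,q)
env.goto([.53,.03,.28],[-90,0,c+90]); env.dwell(.3)
s=env.read_state();print(s['clock'],s['position'],s['tool_rot'])
p=env.grab_frame('wrist');print(p['position'],p['orientation'],p['fx'])
cv2.imwrite('pics/w1.png',p['image'])
for col in HS:
    for a,uv in blobs(p,col,60)[0]: print(col,a,uv.round(1),on_z(p,[uv],.073)[0].round(4))
```

```text
100.2 [ 20.75903243  10.6826731   -7.16089975   0.         -72.15642715
 -10.55903243]
-79.8 [ 20.75903243  10.6826731   -7.16089975   0.         -72.15642715
 169.44096757]
3.6417 [0.53002138 0.03040171 0.27989539] [-8.99899882e+01  1.46701542e-03  1.00241115e+02]
[ 0.54433152 -0.04373982  0.44177054] [-1.60496532e+01  6.33959376e-02 -1.69756354e+02] 275.838404613983
yellow 527 [202.9 130.3] [ 0.6116 -0.0104  0.073 ]
yellow 508 [248.  130.5] [ 0.5537 -0.0207  0.073 ]
yellow 708 [102.2 267. ] [0.7347 0.2154 0.073 ]
yellow 711 [413.8 267.2] [0.2761 0.1326 0.073 ]
yellow 3832 [389.2 311. ] [0.2886 0.2136 0.073 ]
green 312 [147.9  21. ] [ 0.6897 -0.1226  0.073 ]
green 521 [199.9  81.4] [ 0.6224 -0.0685  0.073 ]
green 516 [247.6  81.6] [ 0.5641 -0.079   0.073 ]
green 257 [154.2  83. ] [ 0.6779 -0.0564  0.073 ]
green 213 [159.7 138. ] [0.6661 0.0096 0.073 ]
blue 673 [196.9  27.2] [ 0.6328 -0.1267  0.073 ]
blue 661 [247.1  27.2] [ 0.5746 -0.1373  0.073 ]
blue 2054 [271.4 196.2] [0.5065 0.0617 0.073 ]
blue 675 [332.8 292.7] [0.3835 0.1976 0.073 ]
```

View pics/w1.png

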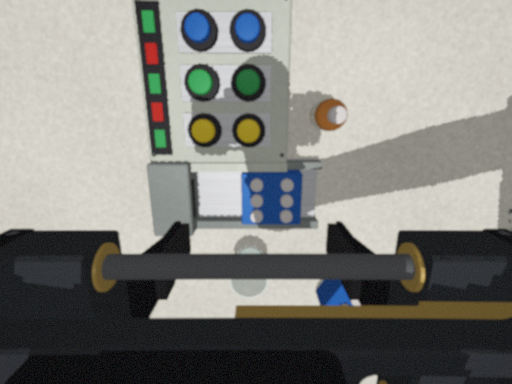

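The wrist view shows the yellow keys at (203,130) and (248,130), with the cassette at (271,196) and about 65 mm of free floor behind it. Wrist and top agree within 2 mm, so I'll push now.

```bash
cat >> h.py <<'E'
C=10.2; M=np.array([.5822,-.0155]); ux=np.array([np.cos(np.radians(C)),np.sin(np.radians(C))]); uy=np.array([-ux[1],ux[0]])
def P(s,t,z): return [*(M+s*ux+t*uy),z]   # along console x / y, relative to middle of yellow pair
O=[-90,0,C+90]
def S(m=''):
    s=env.read_state();d=np.array(s['position'][:2])-M
    print(m,round(s['clock'],2),'s,t,z',np.round([d@ux,d@uy,s['position'][2]],4),'F',np.round(s['force'],1),'op',round(s['opening'],3))
E
python3 - <<'E'
from h import *
env.gripper_to(0.0,20)
env.goto(P(-.155,.1015,.14),O);S()
print(env.move_straight(P(-.155,.1015,.026),force_limit=8,rate=.1));S('down')
print(env.move_straight(P(-.125,.1015,.026),force_limit=9,rate=.05));S('a')
print(env.move_straight(P(-.05,.1015,.026),force_limit=9,rate=.04));S('b')
p=env.grab_frame('top');cv2.imwrite('pics/top1.png',cv2.resize(p['image'][90:250,150:350],(800,640))[:600])
E
```

```text
5.98 s,t,z [-0.1529  0.1019  0.1413] F [-0.  -0.1  0.8] op 0.003
False
down 7.28 s,t,z [-0.1545  0.1016  0.0264] F [0.  0.5 0.4] op 0.004
False
a 8.03 s,t,z [-0.1254  0.1014  0.0258] F [ 1.  -0.9  0.5] op 0.003
False
b 10.05 s,t,z [-0.05    0.1015  0.026 ] F [-2.3 -0.6  1.5] op 0.007
```

View pics/top1.png

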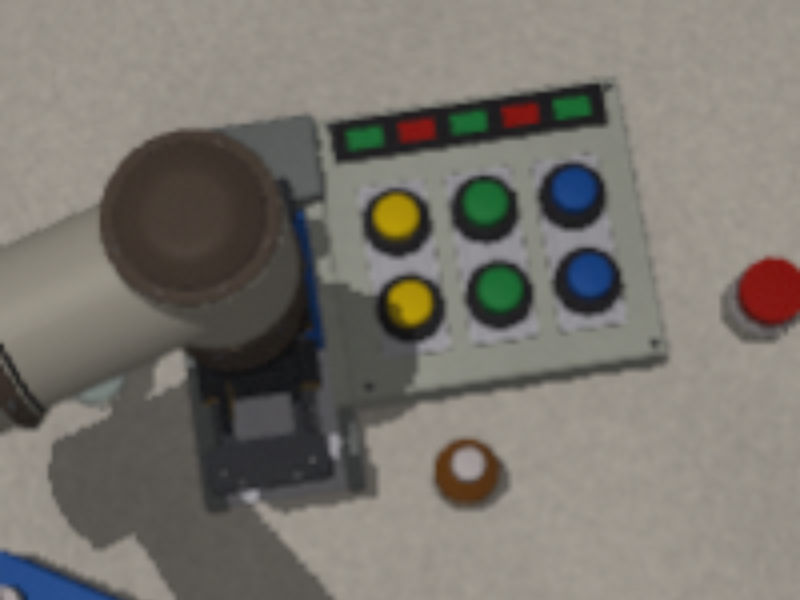

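Contact is steady at about 2.3 N of friction and the stop isn't reached yet, so I'll keep pushing.

Run:
```python
from h import *
print(env.move_straight(P(-.02,.1015,.026),force_limit=9,rate=.03));S('c')
env.dwell(.3);S('hold')
```

```text
True
c 10.55 s,t,z [-0.0455  0.1011  0.0253] F [-0.6  0.1  0.8] op 0.005
hold 10.85 s,t,z [-0.0472  0.1008  0.0248] F [ 0.4  0.3 -0.3] op 0.007
```

Run:
```python
from h import *
env.move_straight(P(-.07,.1015,.026),rate=.1)
env.move_straight(P(-.07,.1015,.12),rate=.15)
env.goto(P(-.05,-.03,.30),O);env.dwell(.3);S()
p=env.grab_frame('wrist');cv2.imwrite('pics/w2.png',p['image'])
np.save('w2.npy',p,allow_pickle=True)
for col in HS:
    for a,uv in blobs(p,col,60)[0]: print(col,a,uv.round(1),on_z(p,[uv],.073)[0].round(4))
for d in env.trace(p,'cassette')[:2]:
    ys,xs=np.nonzero(d['mask']);q=on_z(p,np.c_[xs,ys],.05)[:,:2]-M;print(d['score'],len(xs),'s',np.percentile(q@ux,[1,50,99]),'t',np.percentile(q@uy,[1,50,99]))
t=env.grab_frame('top');
for d in env.trace(t,'cassette')[:2]:
    ys,xs=np.nonzero(d['mask']);q=on_z(t,np.c_[xs,ys],.05)[:,:2]-M;print('top',d['score'],len(xs),'s',np.percentile(q@ux,[1,50,99]),'t',np.percentile(q@uy,[1,50,99]))
```

```text
13.2 s,t,z [-0.0501 -0.0294  0.299 ] F [-0.6 -0.8  1. ] op 0.006
yellow 398 [203.4 187.8] [ 0.612  -0.0115  0.073 ]
yellow 406 [244.4 187.6] [ 0.5534 -0.0223  0.073 ]
yellow 226 [243.  266.8] [0.5342 0.1061 0.073 ]
yellow 223 [272.9 266.4] [0.4877 0.0969 0.073 ]
yellow 4241 [240.1 310.6] [0.5255 0.1873 0.073 ]
green 229 [154.9  93.4] [ 0.6906 -0.1281  0.073 ]
green 192 [159.8 145.1] [ 0.679  -0.0617  0.073 ]
green 399 [201.2 146.6] [ 0.6223 -0.07    0.073 ]
green 401 [243.7 146.9] [ 0.5641 -0.0801  0.073 ]
green 173 [164.4 191.8] [0.667  0.0046 0.073 ]
blue 478 [198.6 102.1] [ 0.6328 -0.1277  0.073 ]
blue 471 [242.8 102.1] [ 0.5749 -0.1383  0.073 ]
blue 405 [217.4 225.6] [0.5838 0.0436 0.073 ]
blue 129 [383.6 311.7] [0.2913 0.1465 0.073 ]
0.68 482 s [-0.02542629  0.01309085  0.05320491] t [0.0579417  0.06651859 0.073778  ]
0.53 175 s [-0.28735078 -0.26835005 -0.24957196] t [0.20789731 0.22809916 0.24063251]
top 0.88 1078 s [-0.04415635  0.00437848  0.05218057] t [0.05920293 0.09892655 0.13931779]
```

View pics/w2.png

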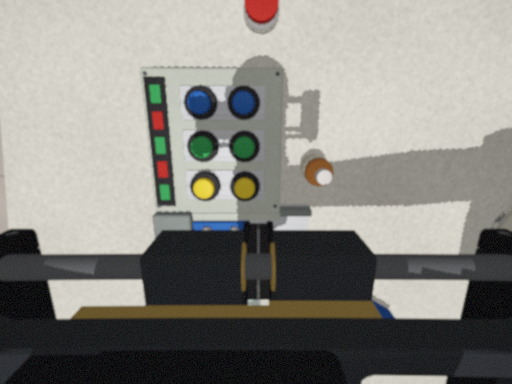

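The wrist view shows the cassette up against the grey block at (191,225) with no white gap. Cassette travel was about 71 mm. I'll confirm with one top crop before pressing.

Run:
```python
from h import *
env.goto(P(0,-.01,.16),O);env.gripper_to(.517,20);S()
t=env.grab_frame('top');cv2.imwrite('pics/top2.png',cv2.resize(t['image'][105:225,180:340],(800,600),interpolation=cv2.INTER_CUBIC))
s=env.grab_frame('scene');cv2.imwrite('pics/scene2.png',cv2.resize(s['image'][170:300,140:340],(800,520),interpolation=cv2.INTER_CUBIC))
```

```text
15.04 s,t,z [ 0.     -0.01    0.1599] F [ 0.5 -0.5  0.1] op 0.516
```

View pics/top2.png

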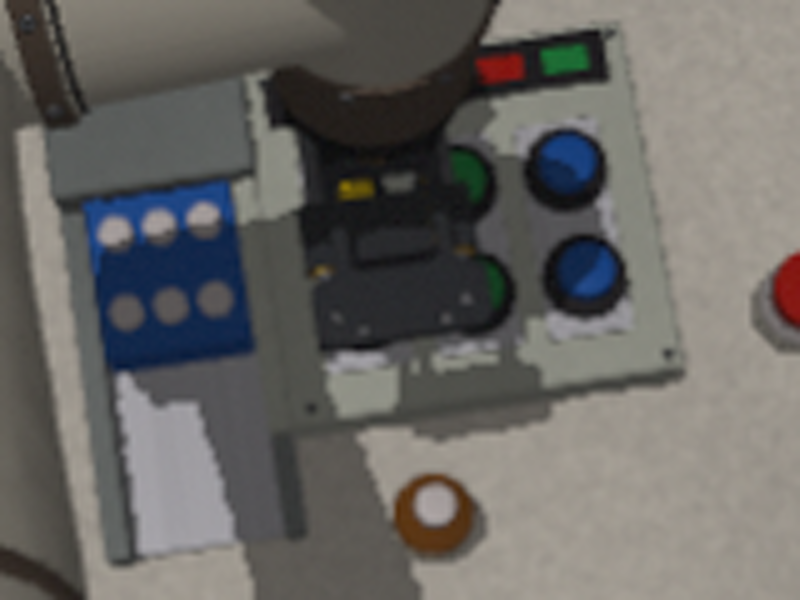

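View pics/scene2.png

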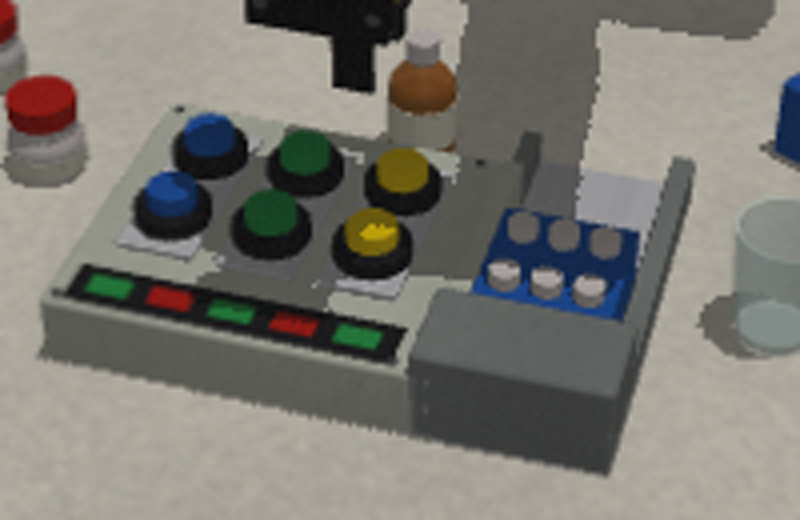

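Top crop: no floor shows between the cassette's back edge (row 190) and the block. About 105 mm of bay remains in front of it, which is what the fully home position should leave. The scene crop also shows it seated. Next is the press, stepped down on force.

Run:
```python
from h import *
env.goto(P(0,0,.10),O);env.move_straight(P(0,0,.080),rate=.08,force_limit=6);env.dwell(.3);S('start')
f0=env.read_state()['force'][2]; z=.080
while z>.050:
    z-=.0015; env.move_straight(P(0,0,z),rate=.02); env.dwell(.05)
    s=env.read_state();f=s['force'][2]-f0
    print(round(z,4),round(s['position'][2],4),round(f,1),s['wrist_torque'].round(2),round(s['clock'],1))
    if f>10: break
env.dwell(.2);S('pressed')
t=env.grab_frame('scene');cv2.imwrite('pics/press.png',cv2.resize(t['image'][170:300,140:340],(800,520),interpolation=cv2.INTER_CUBIC))
```

```text
start 16.19 s,t,z [ 0.0003 -0.      0.0805] F [-0.4  1.1 -0.8] op 0.518
0.0785 0.0784 0.7 [ 0.02 -0.02  0.01] 16.5
0.077 0.0769 0.2 [ 0.04 -0.03 -0.04] 16.8
0.0755 0.0754 1.1 [ 0.14 -0.04 -0.03] 17.1
0.074 0.0739 0.4 [-0.   -0.03  0.  ] 17.4
0.0725 0.0729 2.5 [ 0.06  0.05 -0.02] 17.7
0.071 0.0713 3.4 [0.11 0.06 0.01] 18.0
0.0695 0.0697 4.7 [0.07 0.07 0.04] 18.3
0.068 0.0683 7.4 [ 0.11  0.17 -0.03] 18.6
0.0665 0.067 7.6 [ 0.15  0.3  -0.02] 18.9
0.065 0.0657 8.1 [0.23 0.37 0.03] 19.2
0.0635 0.0654 13.7 [ 0.34  1.03 -0.02] 19.5
pressed 19.69 s,t,z [ 0.0003 -0.      0.0653] F [-3.9  1.1 12.7] op 0.514
```

View pics/press.png

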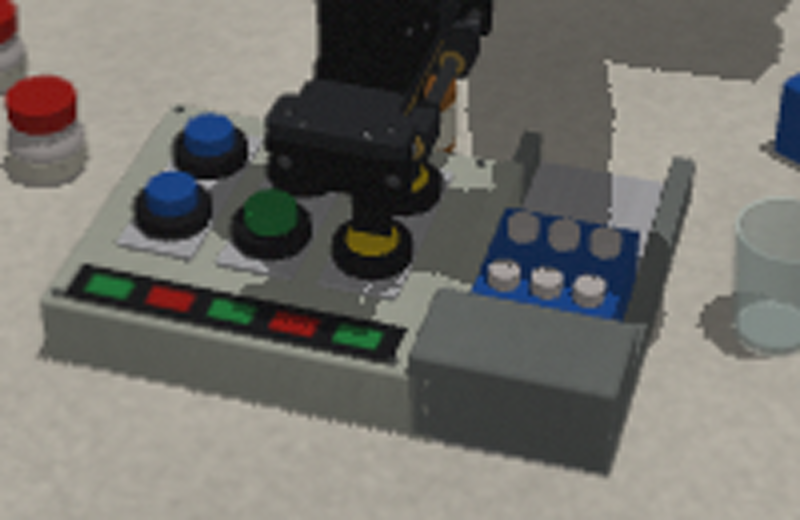

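Both fingertips are on the yellow keys, the far one at (370,235) and the near one at (420,185). They sit at z = 65.3 mm with an abrupt force rise, so the keys are at the bottom. I'll hold, release and check.

Run:
```python
from h import *
env.dwell(3.1);S('held')
env.move_straight(P(0,0,.085),rate=.05)
env.move_straight(P(0,0,.25),rate=.2)
env.goto(P(-.12,-.05,.33),O);env.dwell(.3);S('clear')
for n in('scene','top'):
    p=env.grab_frame(n)
    if n=='scene':cv2.imwrite('pics/end.png',cv2.resize(p['image'][150:300,100:350],(800,480),interpolation=cv2.INTER_CUBIC))
    for t in('amber_bottle','beaker','jar','cassette'):
        for d in env.search_frame(p,t)[:3]:print(n,t,np.round(d['xyz'],3),round(d['score'],2))
    for c in('yellow','green','blue'):print(c,[(a,u.round(1).tolist()) for a,u in blobs(p,c,90)[0]])
```

```text
held 22.84 s,t,z [ 0.0003 -0.      0.0654] F [-3.1  1.8 13.2] op 0.519
clear 25.36 s,t,z [-0.1195 -0.0497  0.3288] F [0.6 0.6 0.6] op 0.517
scene amber_bottle [ 0.454 -0.053  0.05 ] 0.75
scene beaker [0.531 0.202 0.05 ] 0.58
scene jar [ 0.516 -0.347  0.031] 0.85
scene jar [ 0.6   -0.357  0.04 ] 0.8
scene jar [ 0.587 -0.257  0.037] 0.69
scene cassette [0.569 0.087 0.053] 0.88
scene cassette [0.344 0.225 0.055] 0.78
scene cassette [0.532 0.204 0.052] 0.51
yellow [(np.int32(127), [240.1, 212.1]), (np.int32(141), [232.7, 227.5])]
green [(np.int32(383), [118.4, 97.4]), (np.int32(112), [215.7, 207.7]), (np.int32(124), [207.2, 222.7])]
blue [(np.int32(348), [4.5, 100.4]), (np.int32(1593), [363.9, 202.4]), (np.int32(183), [23.6, 196.2]), (np.int32(110), [191.7, 203.5]), (np.int32(128), [182.5, 218.0]), (np.int32(493), [280.3, 236.6])]
top amber_bottle [ 0.438 -0.059  0.057] 0.72
top jar [ 0.584 -0.359  0.059] 0.69
top jar [ 0.501 -0.344  0.054] 0.66
top cassette [0.537 0.07  0.048] 0.51
yellow [(np.int32(122), [252.1, 165.4])]
green [(np.int32(246), [491.9, 306.0])]
blue [(np.int32(239), [216.5, 172.4])]
```

View pics/end.png

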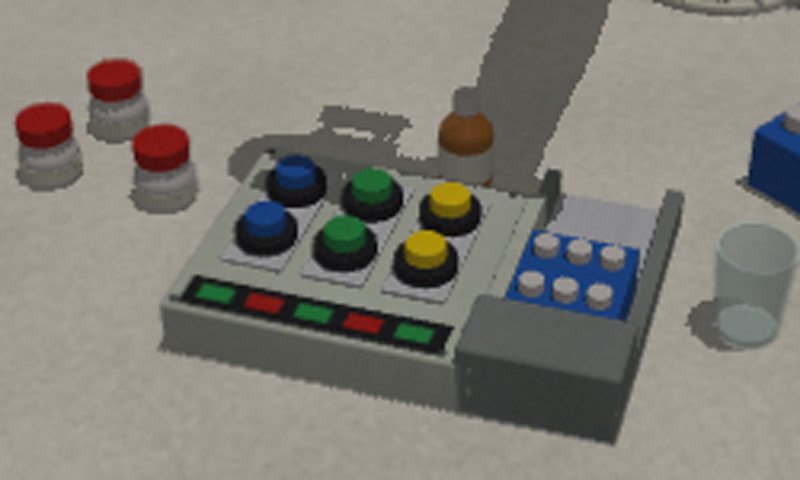

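Run:
```python
from h import *
t=env.grab_frame('top')
f=lambda u,v,z:(lambda d:np.round([d@ux,d@uy],4))(on_z(t,[[180+u/5-.4,105+v/5-.4]],z)[0,:2]-M)
print('front',f(182,360,.05),'back',f(157,192,.05),'block top front L',f(60,203,.06),'R',f(250,172,.06),'guide end',f(120,562,.03),f(292,538,.03))
```

```text
front [-0.0412  0.0995] back [0.0531 0.1002] block top front L [0.052  0.1518] R [0.0531 0.0485] guide end [-0.141  0.149] [-0.1423  0.056 ]
```

The block face is at s = 52–53 mm from two estimates, and the cassette's back edge is at 53 mm, so it is home.

```bash
python3 -c "
from h import *
S();env.close_job()"
```

```text
25.91 s,t,z [-0.12   -0.05    0.3301] F [ 0.1  0.4 -0.3] op 0.522
the job is handed in; nothing more can be done
```

I pushed the blue cassette home with the shut fingertips, pressed both yellow keys down together, held them for just over 3 s and released them. The job went in at 25.9 s of the 58 s allowed; it reported no verdict.

**Cassette:** It slid with about 2.3 N of friction and stopped abruptly against the block. In the top view its back edge and the block face agree within about 1 mm. Its front edge puts the back up to 4 mm short, which is about the resolution of that picture.

**Yellow keys:** The fingertips met the keys at 73 mm and bottomed at 65.3 mm, with about 13 N on the tool. The scene picture showed one finger on each yellow key. Afterwards all the keys look up; the yellow ones are at exactly their starting pixels.

**Bottle, beaker and jars:** In the scene view they were found within about 5 mm of where they started, and standing upright. In the last top view the arm hid the beaker and one jar, so those two were checked only from the scene camera.

**Disagreement between cameras:** The scene camera put the keys about 10 mm away in x from where the top and wrist cameras did, probably because it sees the sides of the caps. I used the top and wrist values, which agreed within about 2 mm.

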